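Lever up the stock chest's heavy lid

ROBOT

A 6-joint arm with a two-finger parallel gripper is mounted at the origin on the work surface. World frame = base frame: x ahead of the robot, y to its left, z up, the work surface at z = 0. Lengths are in mm, angles in rad, forces in N, time in s.
With the tool pointing down it reaches from about 400 to 925 mm from the base axis. Payload 12.5 kg.
Tool frame: the origin (TCP) lies on the centre line of the jaws, within the pads' length; the fingertips stand 19 mm ahead of it and the grasp point (between the pads) is the TCP; y points along the fingers, x is the direction in which the jaws open and shut, and the axes are right-handed (so a half turn about y gives the same grasp; the last joint's range is limited). The gripper opens to 95 mm and grips with 3 to 60 N. Pads are 20 mm wide; open, the fingers measure 119 mm over their backs; the gripper's body (75 mm by 180 mm) begins 59 mm behind the grasp point.
Start: joints at [-1.341, 0.491, 1.559, -0, 1.092, -0.106], TCP at [205.976, -590.1, 233.661] pointing down, gripper open.
Joint ranges: [-3.1, 3.1], [-0.84, 2.19], [0.05, 2.79], [-1.13, 4.28], [0.06, 2.93], [-2.69, 2.69]. Speed limits (rad/s): [2.22, 2.22, 2.79, 3.14, 3.14, 3.14].

INTERFACE

Orientations are given as [roll, pitch, yaw] about the fixed x, y, z axes, in that order (R = Rz(yaw) Ry(pitch) Rx(roll)).
In Python, from cell import env gives the robot as it stands. The module is installed in compiled form; this text tells all that it offers.
- The arm moves only by the tool move_arm, never from a script. Its argument "rows" is a list of rows, each an object of numbers: "tx", "ty", "tz": the shift along the tool's x, y, z in cm; "rx", "ry", "rz": the turn, a rotation vector about the tool's x, y, z in rad; "grip": the opening in per cent of the stroke, from 0 (shut) to 100 (fully open). In form: [{"tx": .., "ty": .., "tz": .., "rx": .., "ry": .., "rz": .., "grip": ..}, ...]. A call has 1 to 10 rows; each row shifts and turns the commanded pose from where the row before left it, along the tool's axes as they then stand; what a row does not reach is not made up. A row lasts 1/12 s, in which the tool goes at most 41.7 mm and 7.16 degrees, less where a joint would pass 70% of its speed; a pose out of reach is approached as far as the arm can. A call is refused whole if a number of a shift passes 4.17 or a number of a turn 0.125, either way. A call with a gripper value outside its range is refused whole. The fingers move at their own pace and stop on an object; the grip force is fixed at half the most. Time passes only in rows, so rows that do not move let the fingers close. It gives the time, the measured TCP pose, the force and the opening at its end, in the units of the state.
- env.state(): the state, without advancing time (a new reading comes with each control period).
- env.read_camera(name): name is "scene" or "side" or "wrist"; returns (picture, depth): 480x640x3 uint8, blue, green, red; 480x640 float32, mm along the optical axis (not along the pixel's ray), 0 where there is no reading.
- env.calibration(name): a dict with "vertical_fov" (degrees; the focal length in pixels is half the picture's height over the tangent of half this angle, whatever the lens; pixels are square), "cx", "cy" (the principal point, pixels), "eye" and "rotation" of the camera in the world. Camera axes: x right, y up, looking along -z (the intrinsics and any distortion apply to the point x, -y, -z); pixel columns grow to the right and rows downward; lengths in mm; the calibration is good to about 2 mm. A picture is of the moment at which its call begins: read the wrist's pose just before it. calibration takes no time and is no camera call; for the wrist camera it gives the pose at the moment of the call.
- env.job_done(): hands the job in, once; it reports no verdict.
The state is a dict: "t": time; "joints": joint angles; "qvel": joint speeds; "tau": joint torques, N m; "eef_pos": TCP position; "tcp_rot": TCP orientation; "ft_force": force on the tool from outside, world axes, zero at the start; "moment": the same for the moment, N m; "opening": opening from 0.0 (shut) to 1.0 (fully open).
Only numpy, scipy, OpenCV 4.12 (cv2) and the standard library are available. Lean on these libraries where they do the work, as an engineer would, in place of code of your own. Each camera call takes 0.05 s, during which the arm holds its last target.

TASK

Push the red safety prop out from under the lifting lever by its tall yellow plate, as far as it slides. Then press the orange pad at the lever's long end all the way down onto its stop, so that the chest's heavy lid comes up, and keep holding it down for the shopkeeper: the program finishes while you still hold it. Only push with the fingers: leave the lever in its pivot, and do not touch the lid or disturb the canteen, the mug and the mess tin.

Things in the scene. Friction and masses are not known exactly. Their poses are not given: they have to be found in the camera images.
- chest: Fixed rig: base plate 6 mm thick with an olive chest on it. Origin on the work surface straight below the lever's pivot, z up. In its frame: chest y +100 to +300 mm, x -125 to +125 mm; the lever lies along y, its long arm to -y, ending at y about -240 mm; the prop slides out to +x. Under the lever's long end, at y -210 mm, a black rubber stop, 28 mm high.
- pivot_rest (a point): Fixed point: centre of the open U notches in which the lever's pin rests, 96 mm above the work surface. The notches are in two grey seats, 25 to 39 mm to either side of the lever (rig's x), 46 mm long, 112 mm high.
- lever_pin (a point): Centre of the lever's pivot pin (12 mm thick). The lever is a loose steel bar, 28 mm wide, 10 mm thick; its pin just lies in the notches. 80 mm from the pin to the roller under the lid's lip, about 250 mm to the far end. At rest its axes are level and parallel to the rig's; they turn with the lever.
- lever_pad (a point): Centre of the upper face of the orange pad (54 mm wide, 66 mm along the lever) at the long end: 220 mm along the lever from the pin, 15 mm above its centre line. At rest the lever slopes 17 degrees up to the pad (face 174 mm above the work surface), on the stop 17 degrees down (face 47 mm). It turns about the pin; pressing takes 2 to 9 N; let go, it comes up again.
- lid_lip (a point): Middle of the upper front edge of the lid's lip, 93 mm above the work surface when shut. The lid is a heavy steel plate, 260 x 236 x 8 mm, hinged on the chest's far (+y) edge; the lip reaches to y +64 mm of the rig, over the lever's roller.
- lid (a joint): Opening angle of the lid: 0 shut, about 0.21 rad with the lever down on its stop.
- prop_face (a point): On the yellow plate (50 mm wide, 8 mm thick, top 178 mm above the work surface): middle of its face that looks at the lever (-x of the rig), 13 mm below its top. A low foot bar joins it to the red column (36 x 30 mm, 115 mm high) under the lever. At the start the gap between lever and plate is 66 mm or more.
- prop (a joint): How far the prop has slid out along the rig's +x, m: 0 to 0.05. It starts between 0 and 0.008, under the lever, and is clear of it beyond 0.035. Friction about 2.5 N; it stays where it is left.
- canteen: Loose olive canteen with a black cap, 80 mm across, 158 mm high, standing. Origin at the centre of its underside. Not to be disturbed.
- mug: Loose white mug, 76 mm across, 80 mm high, handle at its own +y. Origin at the centre of its underside. Not to be disturbed.
- mess_tin: Loose aluminium mess tin, 66 x 84 x 66 mm. Origin at the centre of its underside. Not to be disturbed.

How it is judged (in metres and radians):
On the way, in this order (a step that is already met when the one before it is completed fails the run):
1. the prop is pushed out from under the lever (value of joint prop above 0.04 m), for 0.2 s.
2. the lever is pressed down by the fingers and the lid is up (value of joint lid above 0.185 rad and contact force between the fingers and lever above 1 N), for 0.3 s.
At the end, for the whole second after the job is handed in: The lid stands open by more than 0.185 rad and still, the fingers press on the lever with more than 1 N, the prop is out by more than 35 mm, the lever's pin is within 8 mm of its rest, and the canteen, mug and mess tin stand upright where they were (within 20 mm) (all of step 2 and velocity of joint lid between -0.05 and 0.05 rad/s and value of joint prop above 0.035 m and distance between lever_pin and pivot_rest below 0.008 m and angle between each of canteen, mug, mess_tin's own z axis and vertical below 0.2 rad); the arm keeps its last pose, push and grip.
It fails at once if the lid is touched by the robot (contact force between any of the fingers, the arm and lid above 0.5 N).
It fails at once if the lever is lifted or dragged out of its pivot rest (distance between lever_pin and pivot_rest above 0.015 m).
It fails at once if a bystander is shifted, lifted or knocked over (distance of any of canteen, mug, mess_tin from where it was at the start of the episode above 0.02 m).
It also fails if it takes over 42 s, if anything falls off the work surface, if the arm or the gripper's body presses on something with over 40 N, if the wrist force passes 120 N, or if a joint passes its speed limit or range.

## Working session

There is one attempt and no reset: what is moved stays moved. The work goes in short steps, Python scripts to look and compute and a tool call to move; the robot and the scene stay as the last step left them, time stands still between calls to the robot, and variables do not carry over. Pictures are saved under pics/ and viewed, and the job is handed in when it is done.

Besides the shell and the picture viewer there is one more tool, called after "Emit:" as a command line: name --argument value ..., lists and objects as JSON in quotes. move_arm: Moves the arm, as the interface text tells. Its arguments: {"type":"object","properties":{"rows":{"type":"array"}},"required":["rows"]}

```bash
mkdir -p pics
cat > h.py <<'E'
import numpy as np, cv2
from cell import env
def cam(n):
    c=env.calibration(n); im,d=env.read_camera(n); return im,d,c
def pts(d,c):
    h,w=d.shape; f=h/2/np.tan(np.radians(c['vertical_fov'])/2)
    u,v=np.meshgrid(np.arange(w),np.arange(h))
    P=np.stack([(u-c['cx'])/f*d,-(v-c['cy'])/f*d,-d],-1)
    return P@np.array(c['rotation']).T+np.array(c['eye'])
E
python3 - <<'E'
from h import *
for n in['scene','side','wrist']:
    im,d,c=cam(n); cv2.imwrite(f'pics/{n}0.png',im); np.savez(f'{n}0.npz',im=im,d=d,P=pts(d,c)); print(n,c, (d>0).mean())
print(env.state())
E
```

```text
Traceback (most recent call last):
  File "h.py", line 9, in pts
    return P@np.array(c['rotation']).T+np.array(c['eye'])
           ~~~~~~~~~~~~~~~~~~~~~~~~~~~^~~~~~~~~~~~~~~~~~~
ValueError: operands could not be broadcast together with shapes (480,640) (3,)
```

```bash
sed -i 's/np.array(c\[.rotation.\]).T/Rot(c["rotation"]).T/' h.py
cat >> h.py <<'E'
from scipy.spatial.transform import Rotation as R_
def Rot(r):
    r=np.array(r,float)
    return r if r.shape==(3,3) else R_.from_euler('xyz',r).as_matrix()
E
python3 - <<'E'
from h import *
for n in['scene','side','wrist']:
    im,d,c=cam(n); print(n,c, (d>0).mean());cv2.imwrite(f'pics/{n}0.png',im); np.savez(f'{n}0.npz',im=im,d=d,P=pts(d,c)); 
print(env.state())
E
```

```text
scene {'vertical_fov': 46.99022099475398, 'cx': 325.3171156515994, 'cy': 246.8983844082985, 'eye': array([1234.23214685,  798.325702  , 1040.61532934]), 'rotation': array([ 0.84325355, -0.0125512 ,  2.40896523])} 0.9958821614583333
side {'vertical_fov': 47.12126702970596, 'cx': 315.2967720101203, 'cy': 243.26374832753552, 'eye': array([526.06823574, 951.3469392 , 921.26242658]), 'rotation': array([ 8.47735737e-01,  5.92851161e-04, -3.09016152e+00])} 0.9958984375
wrist {'vertical_fov': 70.87270886974714, 'cx': 315.1563420530217, 'cy': 241.2810965444338, 'eye': array([ 282.51490228, -563.61415735,  383.34641545]), 'rotation': array([-2.91703350e-01, -2.11460291e-04, -1.23567554e+00])} 0.9958854166666666
{'t': 0.2, 'joints': array([-1.34057033e+00,  4.91324130e-01,  1.55920326e+00, -2.57475511e-06,
        1.09168556e+00, -1.05606932e-01]), 'qvel': array([ 0.00197642, -0.00207285, -0.00038731,  0.00012417, -0.00144212,
        0.00039747]), 'tau': array([-7.58713886e-04, -6.12386942e+01, -2.58102000e+01,  6.91994978e-02,
        4.71554243e-02, -7.83615928e-05]), 'eef_pos': array([ 205.96382687, -589.97133205,  233.29281699]), 'tcp_rot': array([-1.57073321e+00,  6.17080736e-04, -1.23496219e+00]), 'ft_force': array([-0.44283419, -0.31421116, -1.11155705]), 'moment': array([0.013451  , 0.04562609, 0.01454281]), 'opening': 1.0015694563114026}
```

View pics/scene0.png

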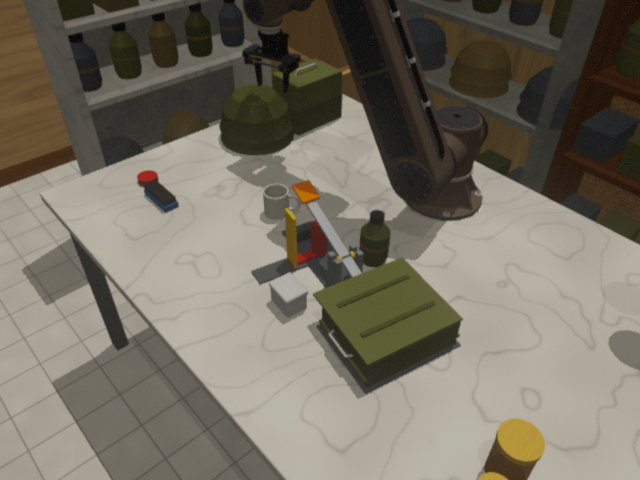

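View pics/side0.png

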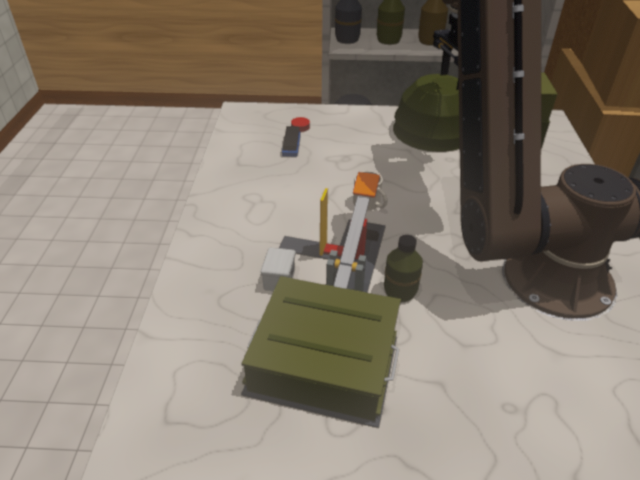

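View pics/wrist0.png

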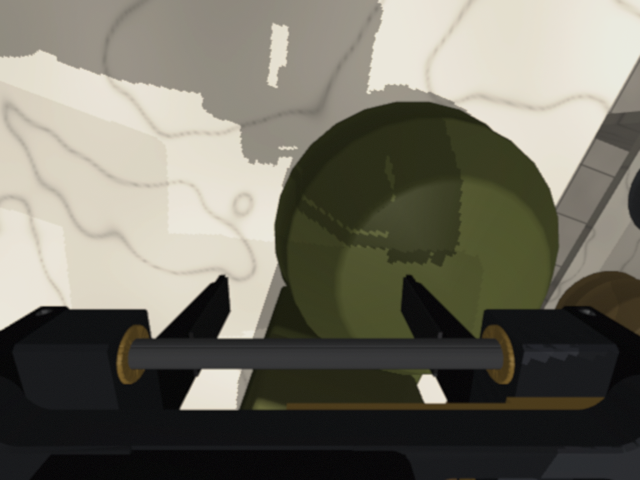

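The scene view shows the orange pad at about (306,191), the yellow plate at (291,238), the red column at (318,238), the mug at (275,203), the tin at (289,294), the canteen at (375,240) and the lid at (388,310). The side view shows the pad at (367,184) and the plate at (324,222). The wrist view shows only a helmet below the gripper. Next I measure positions.

Run:
```python
from h import *
for n in['scene','side']:
    z=np.load(n+'0.npz'); im,P=z['im'],z['P']; hsv=cv2.cvtColor(im,cv2.COLOR_BGR2HSV)
    H,S,V=[hsv[...,i].astype(int) for i in range(3)]
    roi=np.zeros(H.shape,bool); roi[150:330,230:430]=1
    for nm,m in dict(orange=(H>=5)&(H<=15)&(S>180)&(V>120),yellow=(H>=19)&(H<=30)&(S>180)&(V>90),red=((H<4)|(H>175))&(S>150)).items():
        m=m&roi
        k,l,s,_=cv2.connectedComponentsWithStats(m.astype(np.uint8))
        for i in np.argsort(-s[1:,4])[:2]+1:
            if s[i,4]<40: continue
            mm=cv2.erode((l==i).astype(np.uint8),np.ones((3,3)))>0
            if mm.sum()<10: mm=l==i
            Q=P[mm]; print(n,nm,s[i],'med',np.median(Q,0).round(),'lo',np.percentile(Q,3,axis=0).round(),'hi',np.percentile(Q,97,axis=0).round())
    # table-region height map objects
    Z=P[...,2]; inr=(P[...,0]>250)&(P[...,0]<900)&(P[...,1]>-450)&(P[...,1]<450)
    # olive lid top
    m=inr&(H>25)&(H<45)&(S>90)&(Z>60)&(P[...,1]>-200)
    k,l,s,_=cv2.connectedComponentsWithStats(m.astype(np.uint8))
    for i in np.argsort(-s[1:,4])[:2]+1:
        mm=l==i; Q=P[mm]; 
        print(n,'olive',s[i],Q.min(0).round(),Q.max(0).round())
        T=Q[(Q[:,2]>75)]; r=cv2.minAreaRect(T[:,:2].astype(np.float32)); print('  rect',r)
    print(n,'plane z', np.median(Z[inr]))
```

```text
scene orange [293 181  26  22 201] med [ 455. -131.  177.] lo [ 443. -146.  170.] hi [ 471. -111.  182.]
scene yellow [285 208  12  59 430] med [565. -61. 114.] lo [560. -79.  33.] hi [569. -45. 176.]
scene red [298 222  28  42 381] med [520. -56.  16.] lo [480. -71.  13.] hi [542. -37. 115.]
scene olive [ 314  258  147  109 8673] [396. 121.  62.] [694. 398. 105.]
  rect ((545.0611572265625, 258.46490478515625), (239.53515625, 260.522705078125), 78.24295806884766)
scene olive [362 224  28  20 303] [354.  34.  90.] [418. 102. 133.]
  rect ((393.8349609375, 76.28321838378906), (49.70586395263672, 71.77515411376953), 40.734619140625)
scene plane z 2.7166947535217787
side orange [354 175  21  21 217] med [ 471. -105.  165.] lo [ 449. -127.  160.] hi [485. -91. 173.]
side red [325 245  13   7  63] med [545. -65.  12.] lo [529. -71.   9.] hi [550. -54.  14.]
side olive [  252   280   149   114 11683] [393. 130.  85.] [676. 399.  99.]
  rect ((540.7159423828125, 261.9818115234375), (238.85934448242188, 254.5182342529297), 78.23950958251953)
side olive [322 191   4   8  10] [557. -75. 173.] [563. -47. 176.]
  rect ((560.7783813476562, -61.263710021972656), (28.09123420715332, 2.668773651123047), 80.05299377441406)
side plane z -1.0869258706181881
```

Run:
```python
from h import *
for n in['scene','side']:
    z=np.load(n+'0.npz'); im=z['im']
    c=im[150:330,230:430]; cv2.imwrite(f'pics/{n}_crop.png',cv2.resize(c,None,fx=3.3,fy=3.3,interpolation=cv2.INTER_CUBIC)[:600])
    P=z['P']
# top-down height map
G=np.zeros((600,800,3),np.uint8)
zb=np.full((600,800),-1e9)
for n in['scene','side']:
    z=np.load(n+'0.npz'); P=z['P'].reshape(-1,3); im=z['im'].reshape(-1,3)
    u=((P[:,1]+400)).astype(int); v=((P[:,0]-300)).astype(int)
    ok=(u>=0)&(u<800)&(v>=0)&(v<600)&(P[:,2]<200)&(P[:,2]>-20)
    for a,b,q,h in zip(u[ok],v[ok],im[ok],P[ok,2]):
        if h>zb[b,a]: zb[b,a]=h; G[b,a]=q
G=cv2.dilate(G,np.ones((3,3)))
cv2.imwrite('pics/top.png',G)
```

```text
(no output)
```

View pics/scene_crop.png

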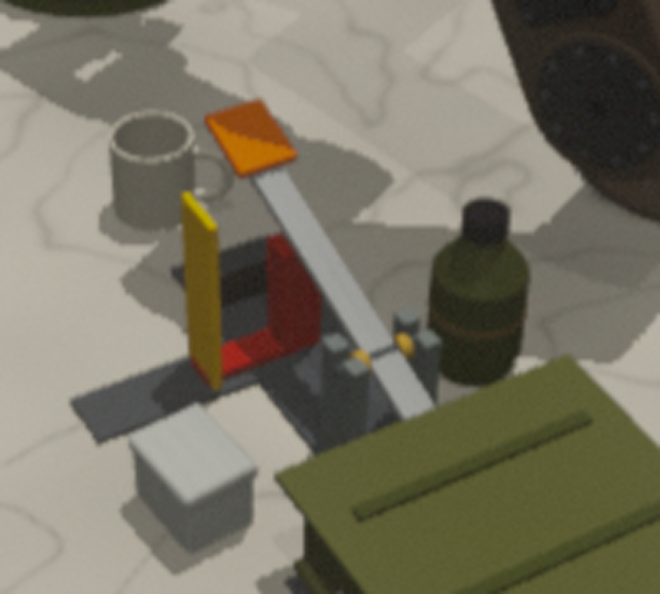

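View pics/top.png

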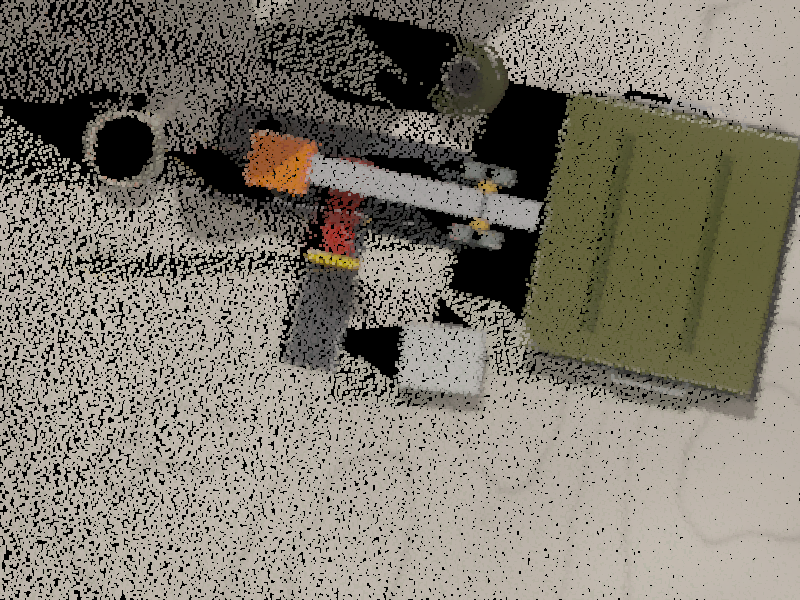

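Positions from the top-down reprojection:

| Item | Value |
|---|---|
| Pin | about (507, 84) |
| Rig yaw | about -11.8° |
| Pad | about (464, -117, 174) |
| Plate face | about rig x +80, rig y -135 |

First I raise the arm, turn the tool so that x lies along -rig y and z along +rig x, and shut the jaws.

Emit:
move_arm --rows '[{"ty": -0.8, "ry": 0.108, "grip": 0}, {"ty": -0.8, "ry": 0.108, "grip": 0}, {"ty": -0.8, "ry": 0.108, "grip": 0}, {"ty": -0.8, "ry": 0.108, "grip": 0}, {"ty": -0.8, "ry": 0.109, "grip": 0}, {"grip": 0}]'

```text
validation failed for argument at $.ro...
```

Emit:
move_arm --rows '[{"tx": 0, "ty": -0.8, "tz": 0, "rx": 0, "ry": 0.108, "rz": 0, "grip": 0}, {"tx": 0, "ty": -0.8, "tz": 0, "rx": 0, "ry": 0.108, "rz": 0, "grip": 0}, {"tx": 0, "ty": -0.8, "tz": 0, "rx": 0, "ry": 0.108, "rz": 0, "grip": 0}, {"tx": 0, "ty": -0.8, "tz": 0, "rx": 0, "ry": 0.108, "rz": 0, "grip": 0}, {"tx": 0, "ty": -0.8, "tz": 0, "rx": 0, "ry": 0.109, "rz": 0, "grip": 0}]'

```text
t: 0.62
eef_pos: [206.0, -590.0, 273.9]
tcp_rot: [-1.571, 0.0, -1.781]
ft_force: [0.3, -0.4, 0.6]
opening: 0.706
```

Emit:
move_arm --rows '[{"tx": -2.6, "ty": 0, "tz": 0.9, "rx": 0, "ry": 0, "rz": 0, "grip": 0}, {"tx": -2.6, "ty": 0, "tz": 0.9, "rx": 0, "ry": 0, "rz": 0, "grip": 0}, {"tx": -2.6, "ty": 0, "tz": 0.9, "rx": 0, "ry": 0, "rz": 0, "grip": 0}, {"tx": -2.6, "ty": 0, "tz": 0.9, "rx": 0, "ry": 0, "rz": 0, "grip": 0}, {"tx": -2.6, "ty": 0, "tz": 0.9, "rx": 0, "ry": 0, "rz": 0, "grip": 0}, {"tx": -2.6, "ty": 0, "tz": 0.9, "rx": 0, "ry": 0, "rz": 0, "grip": 0}, {"tx": -2.6, "ty": 0, "tz": 0.9, "rx": 0, "ry": 0, "rz": 0, "grip": 0}, {"tx": -2.6, "ty": 0, "tz": 0.9, "rx": 0, "ry": 0, "rz": 0, "grip": 0}, {"tx": -2.6, "ty": 0, "tz": 0.9, "rx": 0, "ry": 0, "rz": 0, "grip": 0}, {"tx": -2.6, "ty": 0, "tz": 0.9, "rx": 0, "ry": 0, "rz": 0, "grip": 0}]'

```text
t: 1.45
eef_pos: [347.5, -352.6, 273.6]
tcp_rot: [-1.571, -0.0, -1.776]
ft_force: [0.4, -0.4, 0.4]
opening: 0.023
```

Emit:
move_arm --rows '[{"tx": -2.6, "ty": 0, "tz": 0.9, "rx": 0, "ry": 0, "rz": 0, "grip": 0}, {"tx": -2.6, "ty": 0, "tz": 0.9, "rx": 0, "ry": 0, "rz": 0, "grip": 0}, {"tx": -2.6, "ty": 0, "tz": 0.9, "rx": 0, "ry": 0, "rz": 0, "grip": 0}, {"tx": -2.6, "ty": 0, "tz": 0.9, "rx": 0, "ry": 0, "rz": 0, "grip": 0}, {"tx": -2.6, "ty": 0, "tz": 0.9, "rx": 0, "ry": 0, "rz": 0, "grip": 0}, {"tx": -2.6, "ty": 0, "tz": 0.9, "rx": 0, "ry": 0, "rz": 0, "grip": 0}, {"tx": -2.6, "ty": 0, "tz": 0.9, "rx": 0, "ry": 0, "rz": 0, "grip": 0}, {"tx": -2.6, "ty": 0, "tz": 0.9, "rx": 0, "ry": 0, "rz": 0, "grip": 0}, {"tx": -2.6, "ty": 0, "tz": 0.9, "rx": 0, "ry": 0, "rz": 0, "grip": 0}, {"tx": -2.6, "ty": 0, "tz": 0.9, "rx": 0, "ry": 0, "rz": 0, "grip": 0}]'

```text
t: 2.28
eef_pos: [488.6, -116.3, 273.6]
tcp_rot: [-1.571, -0.0, -1.776]
ft_force: [0.8, -0.8, -1.0]
opening: 0.004
```

```bash
cat >> h.py <<'E'
def rigpos(p):
    a=np.radians(-11.76); d=np.array(p[:2])-[507,84]
    return np.array([np.cos(a)*d[0]+np.sin(a)*d[1], -np.sin(a)*d[0]+np.cos(a)*d[1]])
E
python3 - <<'E'
from h import *
s=env.state(); print(s['t'],s['eef_pos'],s['tcp_rot'],s['opening'],rigpos(s['eef_pos']))
for n in['scene','wrist']:
    im,d,c=cam(n); cv2.imwrite(f'pics/{n}1.png',im)
    P=pts(d,c); hsv=cv2.cvtColor(im,cv2.COLOR_BGR2HSV); H,S,V=[hsv[...,i].astype(int) for i in range(3)]
    for nm,m in dict(orange=(H>=5)&(H<=15)&(S>180)&(V>120)&(P[...,2]>150),yellow=(H>=19)&(H<=32)&(S>150)&(V>70)&(P[...,2]>165)).items():
        m&=(P[...,2]<190)&(abs(P[...,0]-510)<120)&(abs(P[...,1]+90)<120)
        Q=P[m]
        if len(Q)>5:
            r=np.array([rigpos(q) for q in Q]); print(n,nm,len(Q),Q.mean(0).round(),'rig lo/hi',np.percentile(r,3,axis=0).round(),np.percentile(r,97,axis=0).round(),np.median(Q[:,2]))
E
```

```text
2.2833 [ 488.62344862 -116.34642934  273.63300725] [-1.57080398e+00 -8.57978829e-05 -1.77595492e+00] 0.0035042569577059353 [  22.8423054  -199.88651399]
scene orange 149 [ 468. -117.  171.] rig lo/hi [ -25. -237.] [  24. -180.] 170.99753980646904
scene yellow 63 [563. -66. 174.] rig lo/hi [  81. -160.] [  87. -111.] 175.7735494540957
wrist orange 3350 [ 465. -131.  174.] rig lo/hi [ -23. -242.] [  22. -187.] 175.03306328009143
wrist yellow 775 [559. -71. 176.] rig lo/hi [  79. -164.] [  86. -118.] 176.778653076468
```

View pics/wrist1.png

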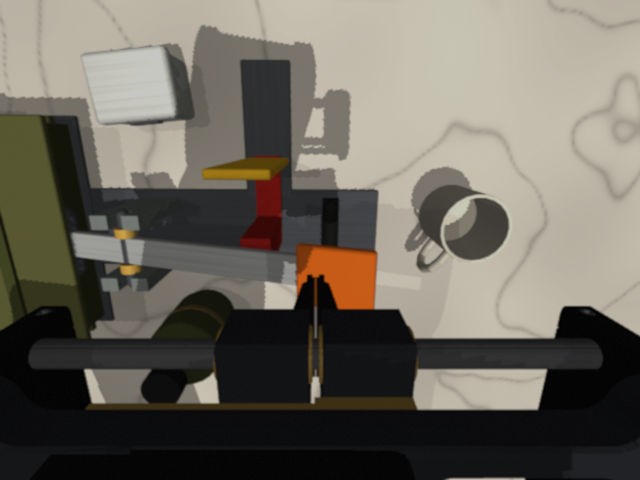

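The wrist view agrees with the measurements: pad at (337,276), plate top at (245,169), fingers at (315,300). Next I go above the gap and down into it.

Emit:
move_arm --rows '[{"tx": -2.1, "ty": 0, "tz": 0.8, "rx": 0, "ry": 0, "rz": 0, "grip": 0}, {"tx": -2.1, "ty": 0, "tz": 0.8, "rx": 0, "ry": 0, "rz": 0, "grip": 0}, {"tx": -2.1, "ty": 0, "tz": 0.8, "rx": 0, "ry": 0, "rz": 0, "grip": 0}, {"tx": 0, "ty": 0, "tz": 0, "rx": 0, "ry": 0, "rz": 0, "grip": 0}, {"tx": 0, "ty": 2.2, "tz": 0, "rx": 0, "ry": 0, "rz": 0, "grip": 0}, {"tx": 0, "ty": 2.2, "tz": 0, "rx": 0, "ry": 0, "rz": 0, "grip": 0}, {"tx": 0, "ty": 2.2, "tz": 0, "rx": 0, "ry": 0, "rz": 0, "grip": 0}, {"tx": 0, "ty": 2.2, "tz": 0, "rx": 0, "ry": 0, "rz": 0, "grip": 0}, {"tx": 0, "ty": 2.0, "tz": 0, "rx": 0, "ry": 0, "rz": 0, "grip": 0}, {"tx": 0, "ty": 0, "tz": 0, "rx": 0, "ry": 0, "rz": 0, "grip": 0}]'

```text
t: 3.22
eef_pos: [522.6, -61.5, 162.5]
tcp_rot: [-1.576, -0.0, -1.777]
ft_force: [-1.0, 0.2, -0.8]
opening: 0.002
```

Run:
```python
from h import *
s=env.state(); print(s['t'],s['eef_pos'],s['ft_force'],rigpos(s['eef_pos']))
im,d,c=cam('scene'); cv2.imwrite('pics/scene2.png',cv2.resize(im[150:330,230:430],None,fx=3.3,fy=3.3))
```

```text
3.2167 [522.61915937 -61.49748332 162.52674542] [-0.99773244  0.16178662 -0.75809906] [  44.94553571 -139.26009698]
```

View pics/scene2.png

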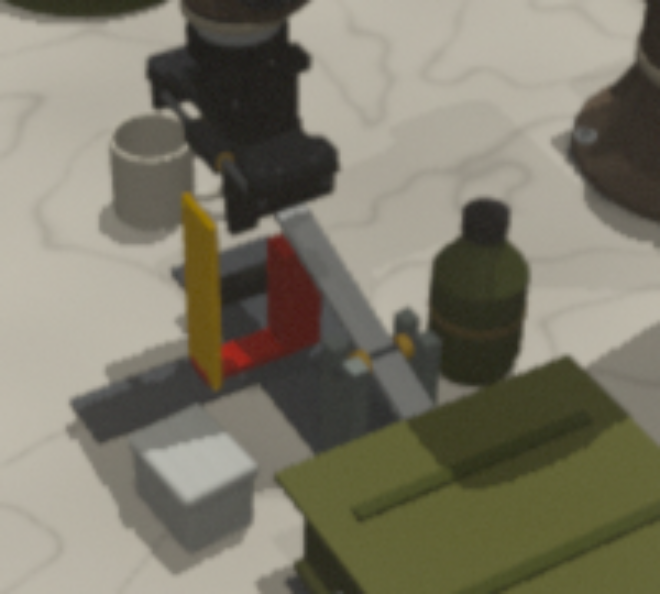

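The fingers, near (240,210), hang between the plate at (200,290) and the lever. Next I push along +z.

Emit:
move_arm --rows '[{"tx": 0, "ty": 0, "tz": 0.8, "rx": 0, "ry": 0, "rz": 0, "grip": 0}, {"tx": 0, "ty": 0, "tz": 0.8, "rx": 0, "ry": 0, "rz": 0, "grip": 0}, {"tx": 0, "ty": 0, "tz": 0.8, "rx": 0, "ry": 0, "rz": 0, "grip": 0}, {"tx": 0, "ty": 0, "tz": 0.8, "rx": 0, "ry": 0, "rz": 0, "grip": 0}, {"tx": 0, "ty": 0, "tz": 0.8, "rx": 0, "ry": 0, "rz": 0, "grip": 0}, {"tx": 0, "ty": 0, "tz": 0.8, "rx": 0, "ry": 0, "rz": 0, "grip": 0}, {"tx": 0, "ty": 0, "tz": 0.8, "rx": 0, "ry": 0, "rz": 0, "grip": 0}, {"tx": 0, "ty": 0, "tz": 0.8, "rx": 0, "ry": 0, "rz": 0, "grip": 0}, {"tx": 0, "ty": 0, "tz": 0.6, "rx": 0, "ry": 0, "rz": 0, "grip": 0}, {"tx": 0, "ty": 0, "tz": 0, "rx": 0, "ry": 0, "rz": 0, "grip": 0}]'

```text
t: 4.1
eef_pos: [592.2, -74.9, 165.3]
tcp_rot: [-1.575, -0.0, -1.776]
ft_force: [-11.3, 1.5, 6.9]
opening: 0.005
```

Run:
```python
from h import *
s=env.state(); print(s['t'],s['eef_pos'],s['ft_force'],rigpos(s['eef_pos']))
```

```text
4.1 [592.22752289 -74.94436137 165.30926768] [-11.30692366   1.49014993   6.90713897] [ 115.83345729 -138.23766072]
```

Emit:
move_arm --rows '[{"tx": 0, "ty": 0, "tz": 0.2, "rx": 0, "ry": 0, "rz": 0, "grip": 0}, {"tx": 0, "ty": 0, "tz": 0.2, "rx": 0, "ry": 0, "rz": 0, "grip": 0}, {"tx": 0, "ty": 0, "tz": 0, "rx": 0, "ry": 0, "rz": 0, "grip": 0}, {"tx": 0, "ty": 0, "tz": 0, "rx": 0, "ry": 0, "rz": 0, "grip": 0}, {"tx": 0, "ty": 0, "tz": 0, "rx": 0, "ry": 0, "rz": 0, "grip": 0}]'

```text
t: 4.52
eef_pos: [592.4, -74.9, 165.3]
tcp_rot: [-1.583, -0.0, -1.776]
ft_force: [-30.5, 3.8, 16.5]
opening: 0.006
```

Run:
```python
from h import *
s=env.state(); print(s['t'],s['eef_pos'],s['ft_force'],rigpos(s['eef_pos']))
im,d,c=cam('scene'); cv2.imwrite('pics/scene3.png',cv2.resize(im[150:330,230:430],None,fx=3.3,fy=3.3))
im,d,c=cam('side'); cv2.imwrite('pics/side3.png',cv2.resize(im[150:330,230:430],None,fx=3.3,fy=3.3))
P=pts(d,c)
```

```text
4.5167 [592.42592529 -74.93037151 165.28274777] [-30.48148363   3.83267974  16.49702813] [ 116.0248439 -138.1835276]
```

View pics/scene3.png

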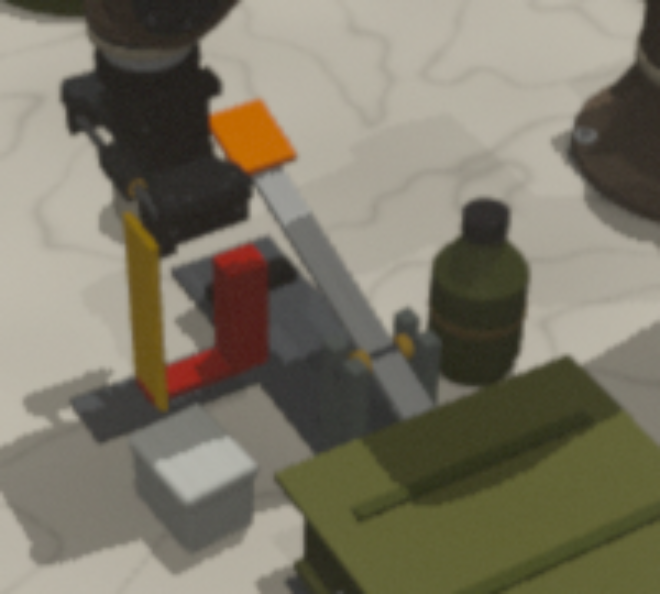

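The red column at (240,305) is now clear of the lever. The force rose to 30 N with no further motion, so the prop is at its end stop. I back off, lift, and go above the pad.

Emit:
move_arm --rows '[{"tx": 0, "ty": 0, "tz": -0.8, "rx": 0, "ry": 0, "rz": 0, "grip": 0}, {"tx": 0, "ty": 0, "tz": -0.8, "rx": 0, "ry": 0, "rz": 0, "grip": 0}, {"tx": 0, "ty": -2, "tz": 0, "rx": 0, "ry": 0, "rz": 0, "grip": 0}, {"tx": 0, "ty": -2, "tz": 0, "rx": 0, "ry": 0, "rz": 0, "grip": 0}, {"tx": 0, "ty": -2, "tz": 0, "rx": 0, "ry": 0, "rz": 0, "grip": 0}, {"tx": 0, "ty": -1, "tz": 0, "rx": 0, "ry": 0, "rz": 0, "grip": 0}, {"tx": 1.8, "ty": 0, "tz": -2.5, "rx": 0, "ry": 0, "rz": 0, "grip": 0}, {"tx": 1.8, "ty": 0, "tz": -2.5, "rx": 0, "ry": 0, "rz": 0, "grip": 0}, {"tx": 1.8, "ty": 0, "tz": -2.5, "rx": 0, "ry": 0, "rz": 0, "grip": 0}, {"tx": 1.8, "ty": 0, "tz": -2.5, "rx": 0, "ry": 0, "rz": 0, "grip": 0}]'

```text
t: 5.45
eef_pos: [467.6, -123.1, 235.2]
tcp_rot: [-1.57, -0.0, -1.775]
ft_force: [-0.8, -0.7, 0.2]
opening: 0.004
```

Run:
```python
from h import *
s=env.state(); print(s['t'],s['eef_pos'],s['tcp_rot'],s['ft_force'],rigpos(s['eef_pos']))
im,d,c=cam('wrist'); cv2.imwrite('pics/wrist4.png',im)
```

```text
5.45 [ 467.62973845 -123.10019094  235.23227472] [-1.57028771e+00 -1.38082760e-04 -1.77546892e+00] [-0.77300274 -0.6558129   0.2314276 ] [   3.66575686 -210.77729671]
```

View pics/wrist4.png

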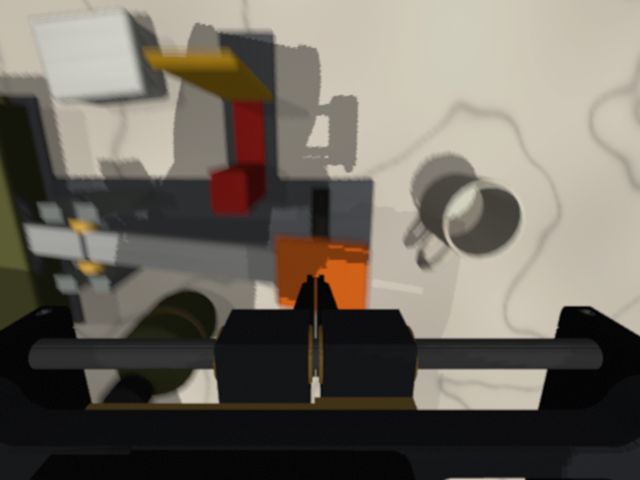

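The wrist view shows the fingertips at (315,285) over the pad, which spans (277–368, 237–310). Next I press down.

Emit:
move_arm --rows '[{"tx": 0, "ty": 1.5, "tz": -0.4, "rx": 0, "ry": 0, "rz": 0, "grip": 0}, {"tx": 0, "ty": 1.2, "tz": 0, "rx": 0, "ry": 0, "rz": 0, "grip": 0}, {"tx": 0, "ty": 0.8, "tz": 0, "rx": 0, "ry": 0, "rz": 0, "grip": 0}, {"tx": 0.1, "ty": 0.8, "tz": 0, "rx": 0, "ry": 0, "rz": 0, "grip": 0}, {"tx": 0.1, "ty": 0.8, "tz": 0, "rx": 0, "ry": 0, "rz": 0, "grip": 0}, {"tx": 0.1, "ty": 0.8, "tz": 0, "rx": 0, "ry": 0, "rz": 0, "grip": 0}, {"tx": 0.1, "ty": 0.8, "tz": 0, "rx": 0, "ry": 0, "rz": 0, "grip": 0}, {"tx": 0.1, "ty": 0.8, "tz": 0, "rx": 0, "ry": 0, "rz": 0, "grip": 0}]'

```text
t: 6.17
eef_pos: [464.3, -127.3, 160.2]
tcp_rot: [-1.57, -0.001, -1.776]
ft_force: [-0.6, -1.8, 4.6]
opening: 0.008
```

Run:
```python
from h import *
s=env.state(); print(s['t'],s['eef_pos'],s['ft_force'],rigpos(s['eef_pos']))
im,d,c=cam('scene'); cv2.imwrite('pics/scene5.png',cv2.resize(im[130:330,230:450],None,fx=3,fy=3))
```

```text
6.1667 [ 464.26460576 -127.31787145  160.24688966] [-0.60663575 -1.84986669  4.61208977] [   1.23087512 -215.59230427]
```

View pics/scene5.png

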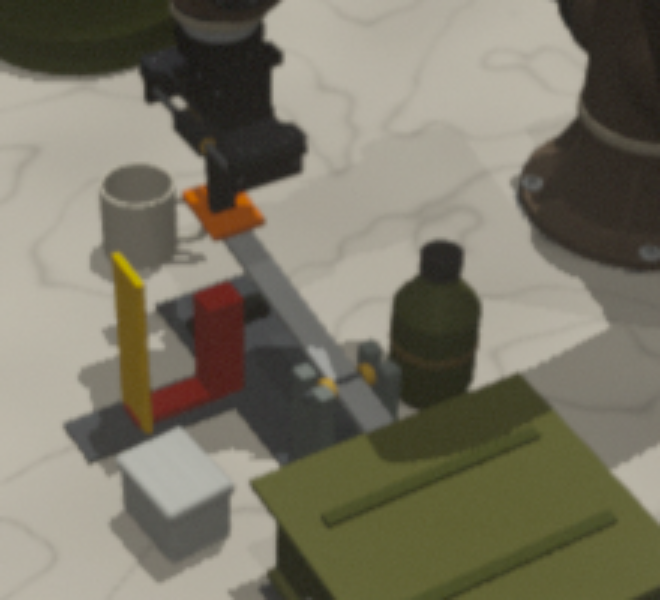

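The fingers at (222,190) press the pad, the lever is tilting, and the pin is in its notches. I continue.

Emit:
move_arm --rows '[{"tx": 0.1, "ty": 0.8, "tz": 0, "rx": 0, "ry": 0, "rz": 0, "grip": 0}, {"tx": 0.1, "ty": 0.8, "tz": 0, "rx": 0, "ry": 0, "rz": 0, "grip": 0}, {"tx": 0, "ty": 0.8, "tz": 0, "rx": 0, "ry": 0, "rz": 0, "grip": 0}, {"tx": 0, "ty": 0.8, "tz": 0, "rx": 0, "ry": 0, "rz": 0, "grip": 0}, {"tx": 0, "ty": 0.8, "tz": 0, "rx": 0, "ry": 0, "rz": 0, "grip": 0}, {"tx": 0, "ty": 0.8, "tz": 0, "rx": 0, "ry": 0, "rz": 0, "grip": 0}, {"tx": -0.1, "ty": 0.8, "tz": 0, "rx": 0, "ry": 0, "rz": 0, "grip": 0}, {"tx": -0.1, "ty": 0.8, "tz": 0, "rx": 0, "ry": 0, "rz": 0, "grip": 0}, {"tx": -0.1, "ty": 0.8, "tz": 0, "rx": 0, "ry": 0, "rz": 0, "grip": 0}, {"tx": 0, "ty": 0.6, "tz": 0, "rx": 0, "ry": 0, "rz": 0, "grip": 0}]'

```text
t: 7.05
eef_pos: [464.3, -126.0, 82.2]
tcp_rot: [-1.57, -0.0, -1.776]
ft_force: [1.7, 2.4, 5.8]
opening: 0.005
```

Emit:
move_arm --rows '[{"tx": 0, "ty": 0.3, "tz": 0, "rx": 0, "ry": 0, "rz": 0, "grip": 0}, {"tx": 0, "ty": 0.3, "tz": 0, "rx": 0, "ry": 0, "rz": 0, "grip": 0}, {"tx": 0, "ty": 0, "tz": 0, "rx": 0, "ry": 0, "rz": 0, "grip": 0}, {"tx": 0, "ty": 0, "tz": 0, "rx": 0, "ry": 0, "rz": 0, "grip": 0}]'

```text
t: 7.38
eef_pos: [464.2, -125.9, 76.6]
tcp_rot: [-1.571, 0.0, -1.776]
ft_force: [1.4, 1.1, 1.8]
opening: 0.002
```

Emit:
move_arm --rows '[{"tx": 0, "ty": 0.3, "tz": 0, "rx": 0, "ry": 0, "rz": 0, "grip": 0}, {"tx": 0, "ty": 0.3, "tz": 0, "rx": 0, "ry": 0, "rz": 0, "grip": 0}, {"tx": 0, "ty": 0, "tz": 0, "rx": 0, "ry": 0, "rz": 0, "grip": 0}, {"tx": 0, "ty": 0, "tz": 0, "rx": 0, "ry": 0, "rz": 0, "grip": 0}]'

```text
t: 7.72
eef_pos: [464.1, -126.0, 70.7]
tcp_rot: [-1.57, -0.0, -1.776]
ft_force: [1.4, 0.3, 3.5]
opening: 0.005
```

Emit:
move_arm --rows '[{"tx": 0, "ty": 0.3, "tz": 0, "rx": 0, "ry": 0, "rz": 0, "grip": 0}, {"tx": 0, "ty": 0, "tz": 0, "rx": 0, "ry": 0, "rz": 0, "grip": 0}, {"tx": 0, "ty": 0, "tz": 0, "rx": 0, "ry": 0, "rz": 0, "grip": 0}]'

```text
t: 7.97
eef_pos: [464.3, -126.0, 69.1]
tcp_rot: [-1.569, -0.0, -1.776]
ft_force: [-3.5, 2.9, 26.3]
opening: 0.001
```

The force jumped to 26 N at TCP z 69, so the lever is on its stop. I check before handing in.

Run:
```python
from h import *
s=env.state(); print(s['t'],s['eef_pos'],s['ft_force'],rigpos(s['eef_pos']))
z0=np.load('side0.npz')
im,d,c=cam('side'); P=pts(d,c); cv2.imwrite('pics/side6.png',cv2.resize(im[130:430,200:440],None,fx=2,fy=2))
hsv=cv2.cvtColor(im,cv2.COLOR_BGR2HSV)
m=(hsv[...,0]>25)&(hsv[...,0]<45)&(hsv[...,1]>90)&(P[...,2]>75)
m[:270]=0
Q=P[m]; r=np.array([rigpos(q) for q in Q]); k=(r[:,1]>70)&(r[:,1]<290)&(abs(r[:,0])<120)&(Q[:,2]>88)
A=np.c_[r[k,1],np.ones(k.sum())]
for _ in range(4):
    f=np.linalg.lstsq(A,Q[k][:,2],rcond=None)[0]; res=Q[k][:,2]-A@f
    kk=np.where(k)[0][abs(res)<8]; k=np.zeros(len(Q),bool);k[kk]=1;A=np.c_[r[k,1],np.ones(k.sum())]
print('lid tilt',np.arctan(-f[0]),k.sum())
im2,d,c=cam('scene'); P=pts(d,c); cv2.imwrite('pics/scene6.png',cv2.resize(im2[130:400,230:470],None,fx=2.2,fy=2.2))
hsv=cv2.cvtColor(im2,cv2.COLOR_BGR2HSV); m=(hsv[...,0]>=19)&(hsv[...,0]<=30)&(hsv[...,1]>180)&(P[...,2]>150)&(P[...,2]<185)&(abs(P[...,0]-580)<60)
print('plate rig x',np.median([rigpos(q)[0] for q in P[m]]), env.state()['ft_force'])
```

```text
7.9667 [ 464.34738521 -126.00407127   69.12089106] [-3.54303126  2.88312233 26.29963326] [   1.04414796 -214.28920937]
lid tilt 0.2088880796364457 10833
plate rig x 135.15532709075322 [-2.99963571  3.18202143 25.72139985]
```

View pics/side6.png

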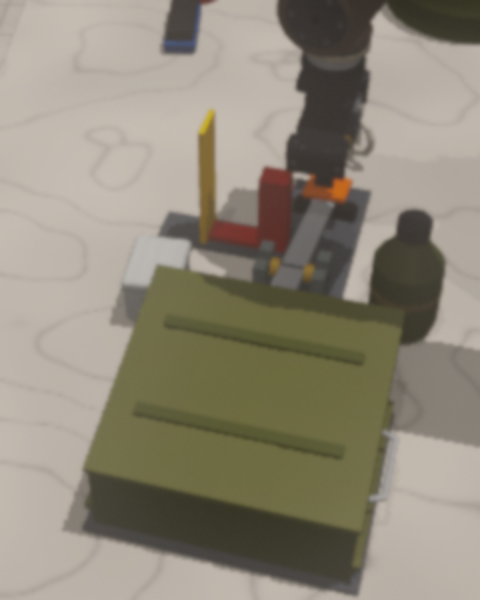

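View pics/scene6.png

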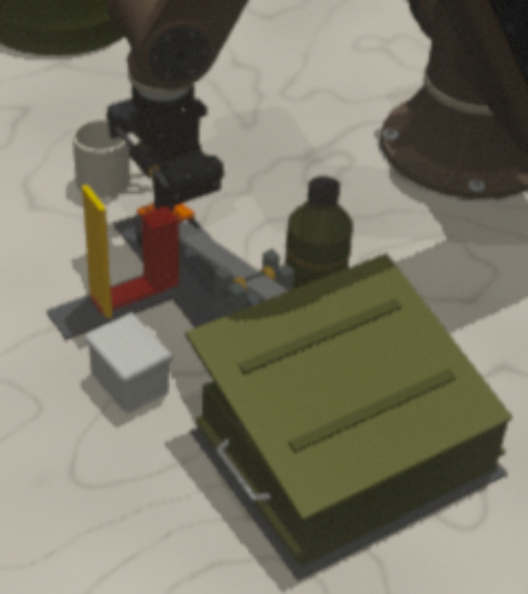

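Both views show the lid up at about 0.209 rad, the lever on its stop and its pin in the notches. The prop is out by about 50 mm and the bystanders are in place. The step-2 hold is covered by the time that passed during these pictures, but I add a few still rows before handing in.

Emit:
move_arm --rows '[{"tx": 0, "ty": 0, "tz": 0, "rx": 0, "ry": 0, "rz": 0, "grip": 0}, {"tx": 0, "ty": 0, "tz": 0, "rx": 0, "ry": 0, "rz": 0, "grip": 0}, {"tx": 0, "ty": 0, "tz": 0, "rx": 0, "ry": 0, "rz": 0, "grip": 0}, {"tx": 0, "ty": 0, "tz": 0, "rx": 0, "ry": 0, "rz": 0, "grip": 0}, {"tx": 0, "ty": 0, "tz": 0, "rx": 0, "ry": 0, "rz": 0, "grip": 0}]'

```text
t: 8.48
eef_pos: [464.4, -126.0, 69.1]
tcp_rot: [-1.569, -0.0, -1.776]
ft_force: [-2.9, 3.2, 26.5]
opening: 0.002
```

Run:
```python
from h import *
print(env.state()['ft_force'],env.job_done()); print(env.state()['t'],env.state()['ft_force'],env.state()['eef_pos'])
```

```text
the job is handed in; nothing more can be done
[-2.89877645  3.20318413 26.51785232] None
the job is handed in; nothing more can be done
```

I pushed the prop out to its end stop, then pressed the orange pad down onto the rubber stop, and handed the job in at about 8.5 s while still holding it. No verdict was reported.

- **Prop:** the plate moved from about rig x 84 to 135 mm, so the prop is out by about 50 mm. At the end of the push the force rose to about 30 N with no further motion.
- **Lid:** measured at about 0.209 rad open, against the 0.185 rad needed.
- **Holding force:** steady at about 26 N on the pad.
- **Pin and bystanders:** judged by eye from the pictures. The pin sat in its notches, and the canteen, mug and mess tin stood upright and looked unmoved. I did not measure their shifts.

No check failed or disagreed. The state reading I tried after handing in printed no numbers, so I have no reading from the final second.

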